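Bolt the chest hatch

ROBOT

A 7-joint arm with a two-finger parallel gripper is mounted at the origin on a cart in front of the work surface, level with it; the furniture and walls round the work are solid. World frame = base frame: x ahead of the robot, y to its left, z up, the work surface at z = 0. Lengths are in m, angles in rad, forces in N, time in s.
With the tool pointing down it reaches from about 0.4 to 0.875 m from the base axis. Payload 19.3 kg.
Tool frame: the origin (TCP) lies at the very end of the fingers, on their centre line; the grasp point (between the pads) lies 19 mm behind it; z points along the fingers, x is the direction in which the jaws open and shut, and the axes are right-handed (so a half turn about z gives the same grasp; the last joint's range is limited). The gripper opens to 85 mm and grips with 20 to 120 N. Pads are 22 mm wide; open, the fingers measure 114 mm over their backs; the gripper's body (76 mm by 85 mm) begins 54 mm behind the grasp point. The pads swing forward as they close: fully open they stand 13 mm farther back than shut.
Start: joints at [-1.384, 0.521, -0.036, 1.599, 0.021, 1.021, -0.113], TCP at [0.159, 0.604, 0.231] pointing down, gripper open.
Joint ranges: [-2.91, 2.91], [-0.3, 2.13], [-1.5, 1.42], [0.17, 2.43], [-1.26, 4.41], [0.16, 1.93], [-2.52, 2.52]. Speed limits (rad/s): [1.89, 1.89, 2.39, 2.39, 3.01, 3.01, 3.01].

INTERFACE

Orientations are given as [roll, pitch, yaw] about the fixed x, y, z axes, in that order (R = Rz(yaw) Ry(pitch) Rx(roll)).
In Python, from workcell import bot gives the robot as it stands.
- The arm moves only by the tool jog_arm, never from a script. Its argument "increments" is a list of rows, each an object of numbers: "wx", "wy", "wz": the turn, a rotation vector about the tool's x, y, z in degrees; "x", "y", "z": the shift along the tool's x, y, z in cm; "claw": the opening in per cent of the stroke, from 0 (shut) to 100 (fully open). A call has 1 to 10 rows; each row is the pose to reach, as a shift and turn from the pose measured when the call began, along the tool's axes at that moment; what a row does not reach only later rows make up. A row lasts 1/8 s, in which the tool goes at most 62.5 mm and 10.7 degrees, less where a joint would pass 70% of its speed; a pose out of reach is approached as far as the arm can. A call with a gripper value outside its range is refused whole. The fingers move at their own pace and stop on an object; "squeeze" is the grip in N (left out, the last holds). Time passes only in rows, so rows that repeat a pose let the fingers close. It gives the time, the measured TCP pose, the force and the opening at its end, in the units of the state.
- bot.observe(): the state, without advancing time (a new reading comes with each control period).
- bot.grab_frame(name): name is "side" or "top" or "wrist"; returns a dict with "pixels" (420x560x3 uint8, red, green, blue), "fov_y" (degrees; the focal length in pixels is half the picture's height over the tangent of half this angle, whatever the lens; pixels are square), "cx", "cy" (the principal point, pixels), "origin" and "orientation" of the camera in the world. Camera axes: x right, y down, z forward; pixel columns grow to the right and rows downward; lengths in m; the calibration is good to about 2 mm. A picture is of the moment at which its call begins. There is no depth.
- bot.job_done(): hands the job in, once; it reports no verdict.
The state is a dict: "clock": time; "qpos": joint angles; "qd": joint speeds; "joint_efforts": joint torques, N m; "position": TCP position; "tool_rot": TCP orientation; "force": force on the tool from outside, world axes, zero at the start; "moment": the same for the moment, N m; "grip_width": finger opening in m.
Only numpy, scipy, OpenCV 4.12 (cv2) and the standard library are available. Lean on these libraries where they do the work, as an engineer would, in place of code of your own. Each camera call takes 0.05 s, during which the arm holds its last target.

TASK

Lock the hatch of the wooden chest with its barrel bolt: slide the bolt across by its red knob into the keeper until the handle stands at the notch in the brass plate, then turn the handle down into the notch as far as it goes and let go. Feel for the notch and do not force the handle against the plate; leave the stamp pad, metal bar and tape measure where they are.

Things in the scene. Friction and masses are not known exactly. Their poses are not given: they have to be found in the camera images.
- chest: Low wooden transit chest fixed on the bench, 240 x 340 x 60 mm (its x, y, z), with a hatch in its top; origin at the centre of its underside, z up. The lid top is 60 mm above the bench. A steel bolt channel lies on the lid along the chest's y axis, over x = -30 mm.
- park (a point): Point on the bolt axis where the parked handle stands: chest x = -30, y = -90, z = 88 mm. The channel runs along the chest's y from 35 mm before it to 125 mm beyond. Its two walls are 4 mm thick, inner faces 7.5 mm either side of the axis, tops 20 mm above the axis. The -x wall is a brass plate with one notch 13 mm wide, open at the top, centred somewhere from 48 to 72 mm beyond park (plate clamped in long holes).
- keeper (a point): Centre of the steel keeper staple on the chest's frame, on the bolt axis 162 mm beyond park in the chest's +y; the rod's tip enters it as the bolt is slid.
- bolt: Steel rod 14 mm thick, 178 mm long, sliding along the chest's +y to the keeper against about 2.5 N of friction; travel 90 mm from park, it starts 0 to 15 mm beyond park. Origin on its axis under the handle; axes parallel to the chest's. It carries handle and knob. Over 40 N between the handle and the channel walls counts as forcing; they meet about 21 mm from the axis, so that is some 17 N sideways at the knob.
- handle (a joint): Turn of the handle about the bolt axis, rad: 0 = straight up, growing as it leans to the chest's -x side; starts within 0.05 of 0. In the channel the plate stops it at 0.12 to 0.17 (knob 6 to 8 mm over); only in the notch does it go on, to its end stop at 1.13, where it stays. Friction 0.06 N m.
- knob (a point): Centre of the red knob on the handle: a flat-sided disc, 21 mm across and 16 mm thick along the bolt axis (flat faces look to the chest's +y and -y), 48 mm from the bolt axis, on a square stem 10 x 10 mm. It spins freely on a pin along the bolt axis, so that it can be held by its flat faces from above while the handle turns.
- stamp_pad: Small grey and black stamp pad, 30 x 75 x 18 mm, lying on the lid behind the bolt; origin at the centre of its underside. Leave it (within 15 mm).
- metal_bar: Grey metal bar, 21 x 109 x 23 mm, lying on the lid behind the bolt; origin at the centre of its underside. Leave it (within 15 mm).
- tape_measure: Black pocket tape measure, 66 x 64 x 31 mm, lying on the bench beyond the right end of the chest; origin at the centre of its underside. Leave it (within 15 mm).

How it is judged:
On the way:
1. the bolt has been slid across into the keeper (y of bolt in the frame of chest above -0.047 m), for 0.1 s.
At the end, for the whole second after the job is handed in: The handle is turned down past 1.0 rad (end stop 1.13) in the notch, with the bolt at least 43 mm beyond its parked place, in the keeper and at rest; the stamp pad, metal bar and tape measure are within 15 mm of where they lay (value of joint handle above 1 rad and y of bolt in the frame of chest above -0.047 m and linear speed of bolt below 0.01 m/s and distance of each of stamp_pad, metal_bar, tape_measure from where it was at the start of the episode below 0.015 m); the robot touches nothing.
It fails at once if the handle is forced against the plate or channel (contact force between bolt and chest above 40 N).
It fails at once if the stamp pad is disturbed (distance of stamp_pad from where it was at the start of the episode above 0.015 m).
It fails at once if the metal bar is disturbed (distance of metal_bar from where it was at the start of the episode above 0.015 m).
It fails at once if the tape measure is disturbed (distance of tape_measure from where it was at the start of the episode above 0.015 m).
It also fails if it takes over 72 s, if anything falls off the work surface, if the arm or the gripper's body presses on something with over 40 N, if the wrist force passes 120 N, or if a joint passes its speed limit or range.

## Working session

There is one attempt and no reset: what is moved stays moved. The work goes in short steps, Python scripts to look and compute and a tool call to move; the robot and the scene stay as the last step left them, time stands still between calls to the robot, and variables do not carry over. Pictures are saved under pics/ and viewed, and the job is handed in when it is done.

Besides the shell and the picture viewer there is one more tool, called after "Request:" by a JSON object that holds its "op" and its "data". jog_arm: Moves the arm, as the interface text tells. Its arguments: {"type":"object","properties":{"increments":{"type":"array","items":{"type":"object","properties":{"wx":{"type":"number"},"wy":{"type":"number"},"wz":{"type":"number"},"x":{"type":"number"},"y":{"type":"number"},"z":{"type":"number"},"claw":{"type":"number"}}}},"squeeze":{"type":"number"}},"required":["increments"]}

```bash
mkdir -p pics; python3 - <<'E'
from workcell import bot
import cv2,numpy as np
s=bot.observe();print({k:np.round(v,4).tolist() for k,v in s.items()})
for n in ["side","top","wrist"]:
    f=bot.grab_frame(n);cv2.imwrite(f"pics/{n}0.png",f["pixels"][:,:,::-1])
    print(n,f["fov_y"],f["cx"],f["cy"],np.round(f["origin"],4),np.round(f["orientation"],4))
E
```

```text
{'clock': 0.0, 'qpos': [-1.3842, 0.522, -0.0363, 1.6, 0.0212, 1.0211, -0.1128], 'qd': [-0.0023, -0.0018, -0.0011, -0.0017, -0.0013, -0.0016, -0.0005], 'joint_efforts': [-0.0005, -92.7117, 1.98, -36.9939, 0.018, 0.0081, -0.0001], 'position': [0.1587, 0.6042, 0.2307], 'tool_rot': [3.1415, 0.0011, 1.314], 'force': [-0.4838, 0.427, -0.2425], 'moment': [-0.0224, 0.0076, -0.0166], 'grip_width': 0.0852}
side 57.12235105575427 277.3433415221458 211.6737234533299 [0.6539 0.9689 0.6754] [-2.1654  0.0038  3.0749]
top 55.88100494192259 278.89581768145354 213.40168585521863 [0.4618 0.1579 1.0167] [-2.9734 -0.0338 -1.5732]
wrist 66.0290581599423 277.278388546179 210.93388083156577 [0.0772 0.6256 0.3736] [2.8085e+00 3.0000e-04 1.3135e+00]
```

View pics/top0.png

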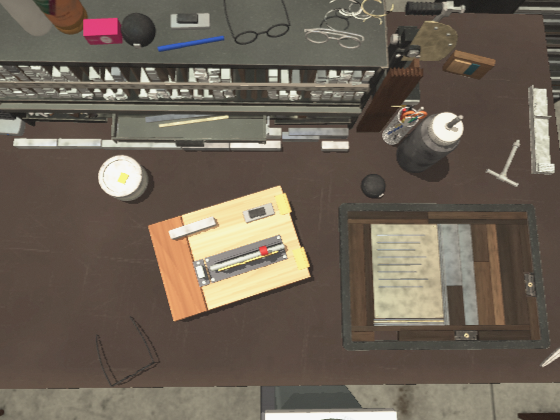

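View pics/side0.png

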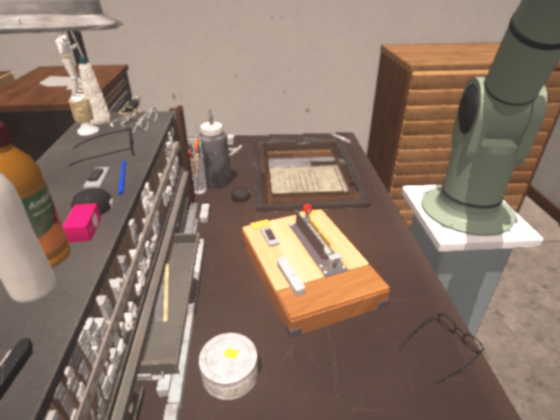

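View pics/wrist0.png

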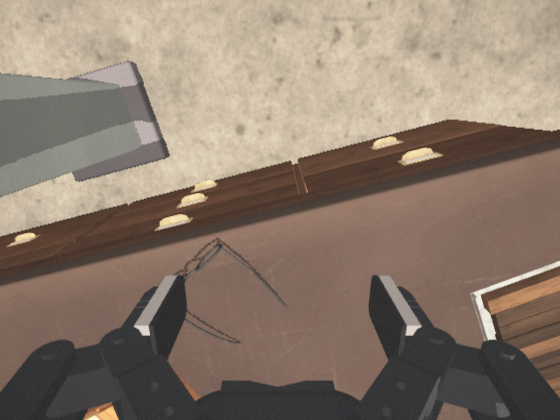

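The top view shows the chest with corners near (149,225), (280,187), (311,273) and (174,320). The red knob is at (264,251) and the keeper at about (198,272), so chest +y points left in the image. I'll zoom in and measure.

```bash
cat > h.py <<'E'
import numpy as np,cv2
from scipy.spatial.transform import Rotation as R
def cam(f):
    h=f["pixels"].shape[0];F=h/2/np.tan(np.radians(f["fov_y"])/2)
    return F,R.from_euler('xyz',f["orientation"]).as_matrix(),np.array(f["origin"])
def ray(f,u,v):
    F,M,o=cam(f);d=M@np.array([(u-f["cx"])/F,(v-f["cy"])/F,1.]);return o,d/np.linalg.norm(d)
def onz(f,u,v,z):
    o,d=ray(f,u,v);return o+d*(z-o[2])/d[2]
def proj(f,p):
    F,M,o=cam(f);c=M.T@(np.array(p)-o);return f["cx"]+F*c[0]/c[2],f["cy"]+F*c[1]/c[2]
def red(f):
    hs=cv2.cvtColor(f["pixels"],cv2.COLOR_RGB2HSV)
    m=((hs[...,0]<6)|(hs[...,0]>174))&(hs[...,1]>180)&(hs[...,2]>90)
    n,l,st,c=cv2.connectedComponentsWithStats(m.astype(np.uint8))
    return [(st[i].tolist(),c[i].round(2).tolist()) for i in range(1,n) if st[i][4]>8]
def tri(f1,p1,f2,p2):
    o1,d1=ray(f1,*p1);o2,d2=ray(f2,*p2)
    s=np.linalg.lstsq(np.stack([d1,-d2],1),o2-o1,rcond=None)[0]
    a=o1+s[0]*d1;b=o2+s[1]*d2;return (a+b)/2,np.linalg.norm(a-b)
E
python3 - <<'E'
from workcell import bot
from h import *
f=bot.grab_frame("top");g=bot.grab_frame("side")
im=f["pixels"][170:330,130:330,::-1];cv2.imwrite("pics/topz.png",cv2.resize(im,(800,640)[:2] if 0 else (750,600),interpolation=cv2.INTER_CUBIC))
im=g["pixels"][190:340,230:400,::-1];cv2.imwrite("pics/sidez.png",cv2.resize(im,(680,600),interpolation=cv2.INTER_CUBIC))
print(red(f));print(red(g))
for p in [(149,225),(280,187),(311,273),(174,320)]: print(onz(f,*p,0.06).round(4))
E
```

```text
[]
[([303, 205, 9, 6, 35], [306.74, 207.11])]
[0.5948 0.4388 0.06  ]
[0.6907 0.1222 0.06  ]
[0.4795 0.0484 0.06  ]
[0.3721 0.3697 0.06  ]
```

View pics/topz.png

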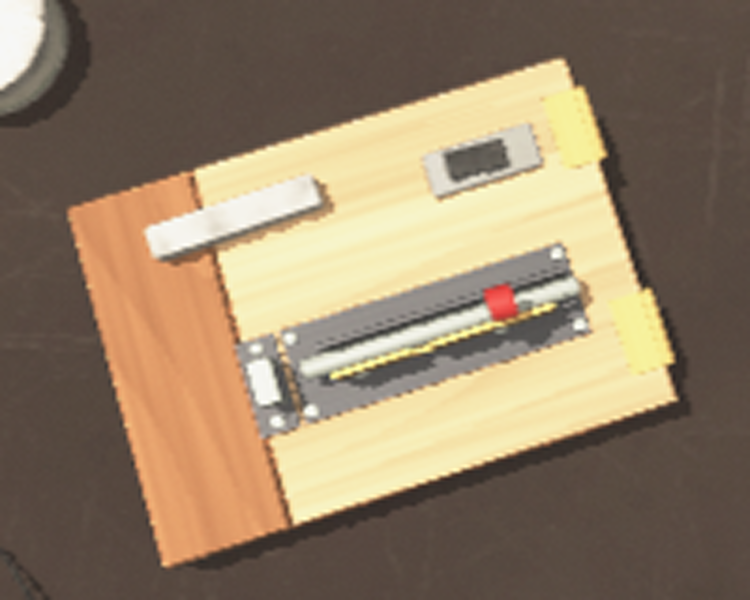

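View pics/sidez.png

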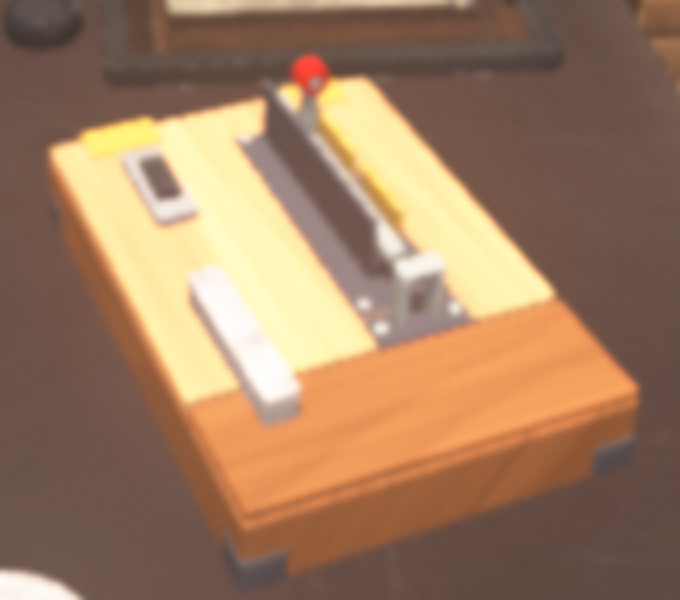

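```bash
python3 - <<'E'
from workcell import bot
from h import *
f=bot.grab_frame("top");g=bot.grab_frame("side")
P=[(68,210),(565,58),(677,402),(165,567)]
W=np.array([onz(f,130+(u+.5)/3.75-.5,170+(v+.5)/3.75-.5,0.06) for u,v in P])
print(W.round(4),[np.linalg.norm(W[i]-W[i-3]).round(4) for i in range(4)])
# local: (+x,+y),(+x,-y),(-x,-y),(-x,+y)
L=np.array([[.12,.17,0],[.12,-.17,0],[-.12,-.17,0],[-.12,.17,0]])
c=W.mean(0);A=R.align_vectors(W-c,L)[0];print(c,A.as_euler('xyz'))
k=(130+500.5/3.75-.5,170+303.5/3.75-.5)
p,e=tri(f,k,g,(306.74,207.11));print("knob tri",p,e,"on z.136",onz(f,*k,.144))
M=R.from_euler('z',A.as_euler('xyz')[2]).as_matrix();c[2]=0
print("knob local",M.T@(p-c),M.T@(onz(f,*k,.144)-c))
print("park",c+M@[-.03,-.09,.088])
for q in [(290,341),(558,255),(312,411),(580,326)]: # plate screws
    print((M.T@(onz(f,130+q[0]/3.75,170+q[1]/3.75,.063)-c)).round(4))
print("tape?", (M.T@(onz(f,373,185,.03)-c)).round(3))
E
```

```text
[[0.5932 0.4417 0.06  ]
 [0.6955 0.1214 0.06  ]
 [0.4705 0.0506 0.06  ]
 [0.3702 0.3705 0.06  ]] [np.float64(0.3361), np.float64(0.2359), np.float64(0.3352), np.float64(0.2341)]
[0.53234581 0.24604508 0.06      ] [0.         0.         0.30661606]
knob tri [0.52770024 0.16323251 0.13968932] 0.0002702959837265633 on z.136 [0.52724404 0.16323313 0.144     ]
knob local [-0.02942457 -0.07754803  0.13968932] [-0.02985931 -0.07740975  0.144     ]
park [0.53091008 0.15118762 0.088     ]
[-0.0078  0.0549  0.063 ]
[-0.0068 -0.1242  0.063 ]
[-0.0542  0.0538  0.063 ]
[-0.0545 -0.1238  0.063 ]
tape? [ 0.054 -0.4    0.03 ]
```

```bash
cat >> h.py <<'E'
C=np.array([.5323,.2460,0]);YAW=.3066
MC=R.from_euler('z',YAW).as_matrix()
def w(l): return C+MC@np.array(l)
def loc(p): return MC.T@(np.array(p)-C)
def delta(s,target,yaw=YAW+np.pi/2):
    T=R.from_euler('xyz',s["tool_rot"]);G=R.from_euler('xyz',[np.pi,0,yaw])
    print("shift cm",(T.inv().apply(np.array(target)-s["position"])*100).round(2),"rot deg",np.degrees((T.inv()*G).as_rotvec()).round(2))
E
python3 - <<'E'
from workcell import bot
from h import *
delta(bot.observe(),w([-.03,-.04,.2]))
E
```

```text
shift cm [-30.16  44.83   3.13] rot deg [-0.000e+00  2.000e-02 -3.228e+01]
```

Request:
{"op": "jog_arm", "data": {"increments": [{"x": -3,"y": 4.5,"z": 0.3,"wz": -3},{"x": -6,"y": 9,"z": 0.6,"wz": -6},{"x": -9,"y": 13.5,"z": 0.9,"wz": -10},{"x": -12,"y": 18,"z": 1.2,"wz": -13},{"x": -15,"y": 22.5,"z": 1.5,"wz": -16},{"x": -18,"y": 27,"z": 1.8,"wz": -19},{"x": -21,"y": 31.5,"z": 2.1,"wz": -22},{"x": -24,"y": 36,"z": 2.4,"wz": -26},{"x": -27,"y": 40.5,"z": 2.7,"wz": -29},{"x": -30.2,"y": 44.8,"z": 3.1,"wz": -32.3}]}}

```text
schema error: expected keys wx, wy, wz, x, y, z, claw
```

Request:
{"op": "jog_arm", "data": {"increments": [{"x": 0,"claw": 60},{"x": 0,"claw": 60},{"x": 0,"claw": 60}]}}

```text
schema error: expected keys wx, wy, wz, x, y, z, claw
```

```bash
python3 - <<'E'
from workcell import bot
from h import *
s=bot.observe();print(s["clock"],s["position"],s["grip_width"],s["qpos"]);delta(s,w([-.03,-.04,.2]))
f=bot.grab_frame("wrist");cv2.imwrite("pics/w1.png",cv2.resize(f["pixels"][:,:,::-1],(800,600),interpolation=cv2.INTER_CUBIC))
print(red(f),proj(f,w([-.03,-.0775,.136])),proj(f,w([-.0395,-.03,.108])))
E
```

```text
0.35 [0.15875245 0.60440542 0.23115117] 0.08544091005187057 [-1.38420331  0.52154371 -0.03628827  1.59963987  0.02120418  1.02108905
 -0.11279428]
shift cm [-30.16  44.83   3.13] rot deg [-0.000e+00  2.000e-02 -3.228e+01]
[] (np.float64(11.757464275380528), np.float64(565.3875777343605)) (np.float64(48.48031458601449), np.float64(521.0160756248508))
```

View pics/w1.png

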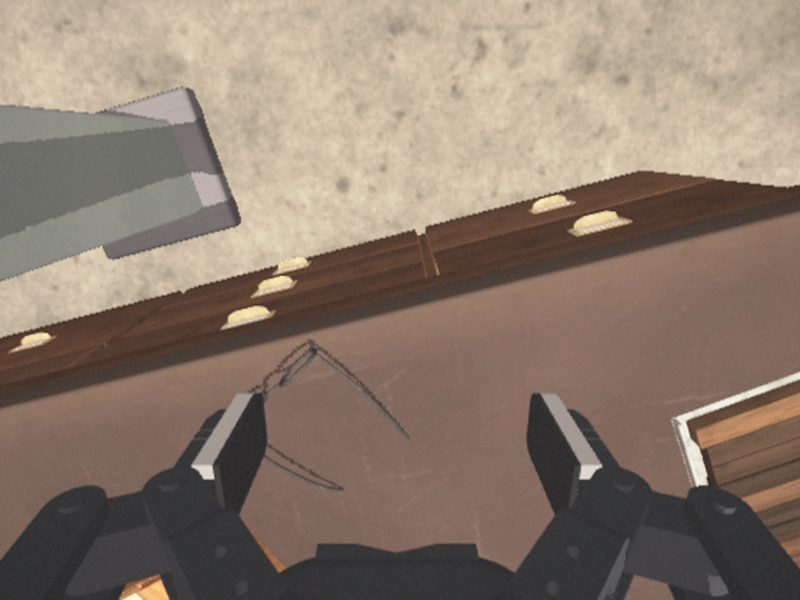

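Request:
{"op": "jog_arm", "data": {"increments": [{"x": -3,"y": 4.5,"z": 0.3,"wx": 0,"wy": 0,"wz": -3,"claw": 60},{"x": -6,"y": 9,"z": 0.6,"wx": 0,"wy": 0,"wz": -6,"claw": 60},{"x": -9,"y": 13.5,"z": 0.9,"wx": 0,"wy": 0,"wz": -10,"claw": 60},{"x": -12,"y": 18,"z": 1.2,"wx": 0,"wy": 0,"wz": -13,"claw": 60},{"x": -15,"y": 22.5,"z": 1.5,"wx": 0,"wy": 0,"wz": -16,"claw": 60},{"x": -18,"y": 27,"z": 1.8,"wx": 0,"wy": 0,"wz": -19,"claw": 60},{"x": -21,"y": 31.5,"z": 2.1,"wx": 0,"wy": 0,"wz": -22,"claw": 60},{"x": -24,"y": 36,"z": 2.4,"wx": 0,"wy": 0,"wz": -26,"claw": 60},{"x": -27,"y": 40.5,"z": 2.7,"wx": 0,"wy": 0,"wz": -29,"claw": 60},{"x": -30.2,"y": 44.8,"z": 3.1,"wx": 0,"wy": 0,"wz": -32.3,"claw": 60}]}}

```text
clock: 1.65
position: [0.5165, 0.1972, 0.2004]
tool_rot: [3.141, -0.0, 1.88]
force: [0.2, 0.8, -0.7]
grip_width: 0.0515
```

Request:
{"op": "jog_arm", "data": {"increments": [{"x": 0,"y": 0,"z": 0,"wx": 0,"wy": 0,"wz": 0,"claw": 60},{"x": 0,"y": 0,"z": 0,"wx": 0,"wy": 0,"wz": 0,"claw": 60}]}}

```text
clock: 1.9
position: [0.5163, 0.1974, 0.2003]
tool_rot: [3.141, -0.0, 1.879]
force: [-0.7, 0.6, 0.4]
grip_width: 0.051
```

```bash
python3 - <<'E'
from workcell import bot
from h import *
s=bot.observe();print(s["clock"],s["position"],s["grip_width"],s["qpos"]);delta(s,w([-.03,-.04,.2]))
f=bot.grab_frame("wrist");cv2.imwrite("pics/w2.png",cv2.resize(f["pixels"][:,:,::-1],(800,600),interpolation=cv2.INTER_CUBIC))
print(red(f),proj(f,w([-.03,-.0775,.136])),proj(f,w([-.0395,-.03,.108])))
E
```

```text
1.9 [0.51632648 0.19736934 0.20029046] 0.05096442325147009 [-0.43287514  0.44372165 -0.05298503  1.82376123  0.02926048  0.874538
  1.37947005]
shift cm [ 0.15 -0.01  0.03] rot deg [ 0.02 -0.02  0.09]
[([213, 216, 25, 29, 623], [224.39, 229.84])] (np.float64(225.27962935942952), np.float64(227.9505125246997)) (np.float64(292.46231670404944), np.float64(202.61373424483043))
```

View pics/w2.png

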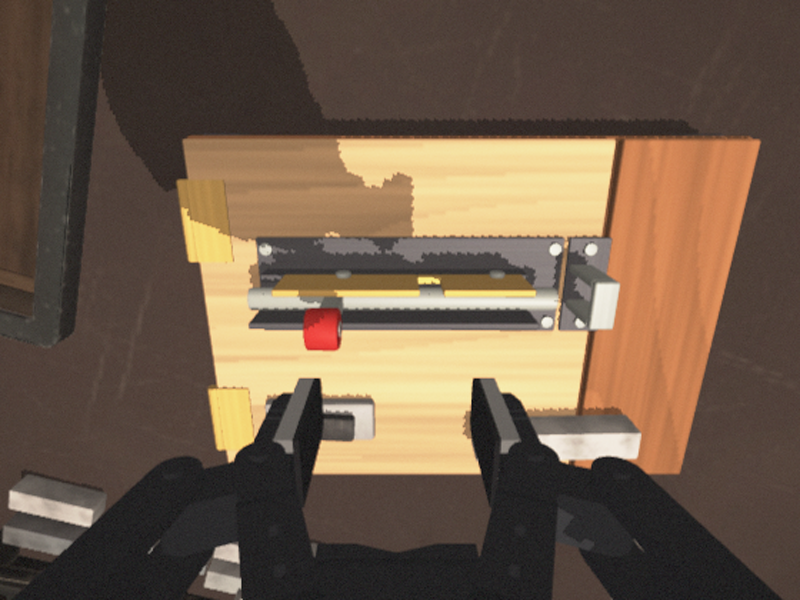

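The knob is at (224,230) in the wrist image and matches the prediction. The notch in the brass plate shows at about zoomed (418–443, 290). I'll zoom in on it.

```bash
python3 - <<'E'
from workcell import bot
from h import *
f=bot.grab_frame("wrist");np.save("w2.npy",f["pixels"])
im=f["pixels"][185:250,170:400,::-1];cv2.imwrite("pics/w2z.png",cv2.resize(im,None,fx=3.4,fy=3.4*1.5,interpolation=cv2.INTER_NEAREST))
h=cv2.cvtColor(f["pixels"],cv2.COLOR_RGB2HSV)
for r in range(198,212): print(r,[int(x) for x in h[r,282:318,1]])
for y in np.arange(-.06,0.01,.01): print(y,np.round(proj(f,w([-.0395,y,.108])),1))
E
```

```text
198 [137, 146, 147, 138, 141, 142, 140, 137, 144, 139, 130, 125, 125, 130, 134, 134, 132, 129, 128, 130, 131, 132, 130, 130, 133, 128, 140, 142, 147, 141, 141, 140, 147, 139, 143, 137]
199 [140, 143, 134, 143, 141, 140, 140, 143, 141, 126, 97, 101, 102, 93, 80, 77, 81, 80, 93, 84, 78, 81, 80, 78, 79, 101, 135, 141, 141, 138, 131, 145, 143, 137, 141, 141]
200 [142, 141, 142, 140, 137, 139, 142, 142, 142, 140, 92, 27, 21, 17, 20, 18, 14, 22, 24, 17, 14, 22, 18, 21, 18, 49, 135, 143, 144, 135, 141, 137, 145, 145, 143, 137]
201 [144, 135, 143, 138, 145, 141, 144, 136, 136, 136, 89, 26, 23, 21, 21, 24, 25, 21, 21, 28, 29, 29, 18, 21, 27, 41, 112, 142, 145, 131, 142, 138, 138, 137, 139, 135]
202 [139, 139, 140, 139, 143, 137, 142, 138, 139, 138, 88, 27, 25, 23, 27, 24, 25, 30, 29, 27, 27, 25, 25, 21, 28, 36, 69, 133, 143, 143, 143, 140, 141, 143, 143, 145]
203 [148, 146, 146, 144, 145, 146, 147, 145, 148, 146, 129, 23, 27, 25, 25, 27, 25, 30, 28, 30, 28, 27, 25, 26, 25, 28, 45, 139, 146, 148, 148, 150, 145, 146, 147, 149]
204 [122, 125, 122, 124, 123, 123, 124, 122, 121, 123, 119, 30, 27, 
[... 735 characters left out ...]
, 48, 48, 47, 48]
209 [18, 18, 18, 19, 18, 16, 19, 17, 19, 16, 18, 18, 19, 18, 18, 19, 18, 17, 16, 18, 18, 18, 17, 17, 19, 18, 16, 17, 18, 17, 18, 17, 17, 19, 19, 18]
210 [17, 16, 16, 17, 17, 16, 16, 16, 17, 16, 16, 16, 16, 16, 15, 17, 16, 15, 15, 16, 16, 16, 16, 16, 16, 16, 16, 16, 16, 16, 16, 16, 15, 15, 15, 16]
211 [16, 17, 16, 17, 16, 16, 16, 16, 17, 17, 15, 16, 16, 15, 16, 17, 16, 17, 16, 16, 16, 16, 15, 16, 14, 15, 15, 15, 15, 14, 15, 15, 15, 13, 14, 14]
-0.06 [252.2 202.6]
-0.049999999999999996 [265.3 202.7]
-0.039999999999999994 [278.4 202.7]
-0.029999999999999992 [291.5 202.7]
-0.01999999999999999 [304.6 202.7]
-0.009999999999999988 [317.7 202.8]
1.3877787807814457e-17 [330.8 202.8]
```

View pics/w2z.png

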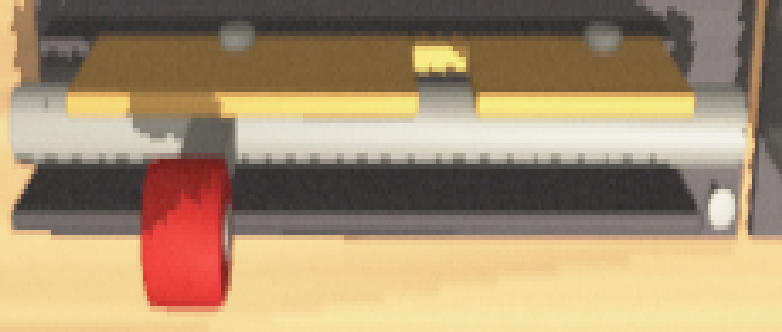

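The notch centre comes out at chest y ≈ −22.5 mm, and the knob at y ≈ −78 mm. I'll go to the knob and grip it.

Request:
{"op": "jog_arm", "data": {"increments": [{"x": -2,"y": 0,"z": 0,"wx": 0,"wy": 0,"wz": 0,"claw": 60},{"x": -3.65,"y": 0,"z": 1,"wx": 0,"wy": 0,"wz": 0,"claw": 60},{"x": -3.65,"y": 0,"z": 3,"wx": 0,"wy": 0,"wz": 0,"claw": 60},{"x": -3.65,"y": 0,"z": 5,"wx": 0,"wy": 0,"wz": 0,"claw": 50},{"x": -3.65,"y": 0,"z": 6.5,"wx": 0,"wy": 0,"wz": 0,"claw": 45},{"x": -3.65,"y": 0,"z": 7.3,"wx": 0,"wy": 0,"wz": 0,"claw": 40},{"x": -3.65,"y": 0,"z": 7.8,"wx": 0,"wy": 0,"wz": 0,"claw": 40},{"x": -3.65,"y": 0,"z": 7.8,"wx": 0,"wy": 0,"wz": 0,"claw": 40}], "squeeze": 20}}

```text
clock: 3.0
position: [0.5271, 0.1636, 0.1224]
tool_rot: [3.141, -0.0, 1.881]
force: [1.0, -0.8, 0.4]
grip_width: 0.0344
```

```bash
python3 - <<'E'
from workcell import bot
from h import *
s=bot.observe();print(s["clock"],loc(s["position"]),s["grip_width"],s["force"]);delta(s,w([-.03,-.078,.122]))
f=bot.grab_frame("wrist");cv2.imwrite("pics/w3.png",cv2.resize(f["pixels"][:,:,::-1],(800,600),interpolation=cv2.INTER_CUBIC))
print(red(f),proj(f,w([-.03,-.0775,.136])))
E
```

```text
3.0 [-0.02983017 -0.07697462  0.12243901] 0.03437734976834543 [ 1.03371197 -0.77242508  0.42457145]
shift cm [-0.1  -0.02  0.04] rot deg [ 0.03 -0.02  0.21]
[([260, 272, 35, 46, 1448], [277.05, 294.71])] (np.float64(276.4297366308), np.float64(291.2555066316374))
```

View pics/w3.png

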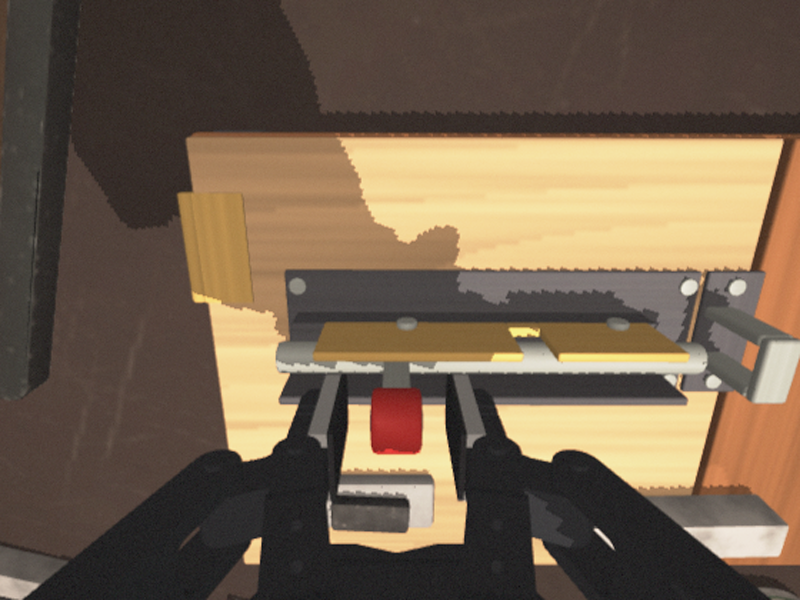

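The knob sits midway between the pads, at column 277. Closing on it.

Request:
{"op": "jog_arm", "data": {"increments": [{"x": 0,"y": 0,"z": 0,"wx": 0,"wy": 0,"wz": 0,"claw": 10},{"x": 0,"y": 0,"z": 0,"wx": 0,"wy": 0,"wz": 0,"claw": 10},{"x": 0,"y": 0,"z": 0,"wx": 0,"wy": 0,"wz": 0,"claw": 10},{"x": 0,"y": 0,"z": 0,"wx": 0,"wy": 0,"wz": 0,"claw": 10},{"x": 0,"y": 0,"z": 0,"wx": 0,"wy": 0,"wz": 0,"claw": 10}], "squeeze": 20}}

```text
clock: 3.68
position: [0.5275, 0.1637, 0.1232]
tool_rot: [3.14, -0.0, 1.881]
force: [-0.5, -1.4, 6.7]
grip_width: 0.0153
```

```bash
cat > st.py <<'E'
from workcell import bot
from h import *
s=bot.observe();print(s["clock"],loc(s["position"]).round(4),s["grip_width"].__round__(4),"F chest",(MC.T@s["force"]).round(2),np.round(s["tool_rot"],4))
E
python3 st.py
python3 - <<'E'
from workcell import bot
from h import *
f=bot.grab_frame("wrist");cv2.imwrite("pics/w4.png",cv2.resize(f["pixels"][:,:,::-1],(800,600),interpolation=cv2.INTER_CUBIC))
print(red(f))
h=cv2.cvtColor(f["pixels"],cv2.COLOR_RGB2HSV)
for r in range(244,254): print(r,[int(x) for x in h[r,330:400,1]])
s=bot.observe();l=loc(s["position"])
for y in (-.04,-.03,-.02,-.01):print(y,np.round(proj(f,w([-.0395,y,.108])),1),np.round(proj(f,w([-.0415,y,.108])),1))
E
```

```text
3.675 [-0.0294 -0.077   0.1232] 0.0153 F chest [-0.85 -1.18  6.69] [ 3.1399e+00 -4.0000e-04  1.8809e+00]
[([260, 271, 35, 45, 1450], [277.52, 293.41])]
244 [144, 143, 139, 147, 143, 147, 138, 145, 135, 138, 143, 141, 141, 145, 143, 141, 145, 148, 142, 142, 139, 145, 139, 142, 140, 135, 144, 145, 143, 133, 144, 145, 143, 143, 104, 41, 29, 29, 26, 28, 27, 26, 30, 29, 28, 28, 28, 29, 29, 27, 28, 28, 26, 30, 43, 98, 138, 139, 135, 140, 141, 145, 143, 135, 147, 140, 143, 141, 136, 141]
245 [144, 140, 143, 144, 147, 139, 139, 144, 138, 145, 144, 145, 143, 141, 143, 142, 145, 147, 144, 148, 145, 147, 145, 146, 145, 144, 145, 143, 145, 145, 144, 142, 147, 144, 138, 99, 38, 29, 26, 28, 26, 28, 29, 27, 25, 25, 29, 28, 28, 28, 26, 29, 28, 26, 32, 46, 92, 137, 140, 138, 142, 147, 144, 139, 144, 145, 143, 143, 145, 144]
246 [143, 146, 143, 144, 143, 143, 147, 146, 143, 147, 144, 147, 139, 142, 141, 145, 138, 139, 137, 136, 137, 137, 134, 139, 138, 137, 137, 138, 136, 138, 142, 136, 133, 138, 138, 126, 61, 30, 32, 27, 29, 28, 25, 29, 30, 28, 28, 26, 29, 26, 26, 27, 29, 29, 31, 32, 46, 130, 139, 13
[... 1712 characters left out ...]
38, 43, 43, 46, 46, 46, 44, 45, 45, 44, 46, 46, 46, 45, 44, 45, 43, 45, 45, 45, 45, 46, 46, 48, 46, 45, 45, 45, 45, 43, 44, 44, 42, 47, 45, 37, 20, 19, 18, 20, 18, 17, 20, 19, 19, 20, 20, 19, 20, 20, 18, 19, 19, 19, 18, 20, 20, 19, 18, 20, 30, 34, 54, 53, 53, 52, 52, 54, 53, 51]
253 [20, 19, 21, 22, 20, 20, 19, 21, 19, 19, 22, 20, 21, 21, 22, 19, 18, 20, 20, 18, 19, 18, 19, 20, 18, 20, 19, 19, 20, 19, 18, 20, 18, 18, 18, 19, 19, 20, 20, 20, 19, 19, 20, 18, 19, 20, 16, 18, 19, 19, 18, 19, 18, 18, 19, 18, 18, 17, 18, 19, 19, 16, 18, 19, 19, 17, 18, 18, 18, 18]
-0.04 [346.4 245.4] [346.7 242. ]
-0.03 [365.1 245.4] [365.4 242. ]
-0.02 [383.7 245.5] [384.1 242.1]
-0.01 [402.3 245.5] [402.8 242.1]
```

View pics/w4.png

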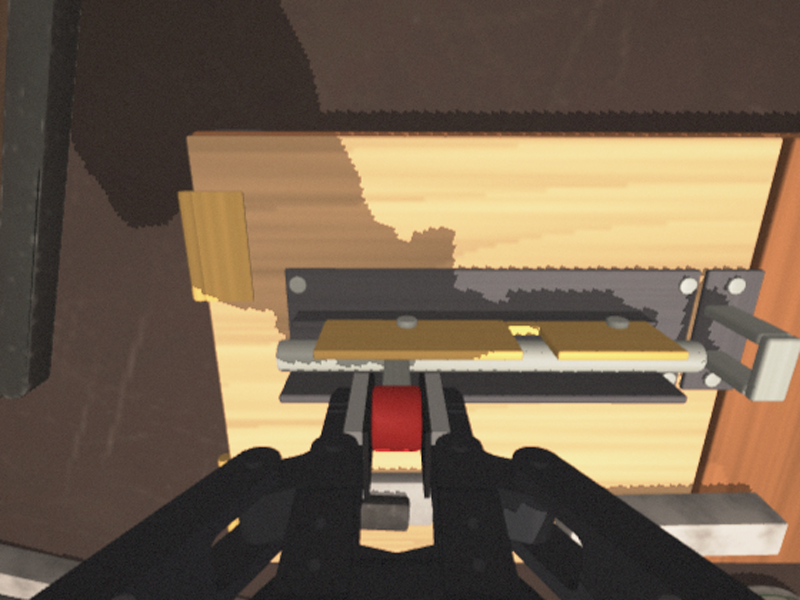

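Grip is on. The notch centre is about 54 mm ahead of the knob. I'll slide 48 mm first with no side load.

Request:
{"op": "jog_arm", "data": {"increments": [{"x": 0.5,"y": 0,"z": 0,"wx": 0,"wy": 0,"wz": 0,"claw": 10},{"x": 1,"y": 0,"z": 0,"wx": 0,"wy": 0,"wz": 0,"claw": 10},{"x": 1.5,"y": 0,"z": 0,"wx": 0,"wy": 0,"wz": 0,"claw": 10},{"x": 2,"y": 0,"z": 0,"wx": 0,"wy": 0,"wz": 0,"claw": 10},{"x": 2.5,"y": 0,"z": 0,"wx": 0,"wy": 0,"wz": 0,"claw": 10},{"x": 3,"y": 0,"z": 0,"wx": 0,"wy": 0,"wz": 0,"claw": 10},{"x": 3.5,"y": 0,"z": 0,"wx": 0,"wy": 0,"wz": 0,"claw": 10},{"x": 4,"y": 0,"z": 0,"wx": 0,"wy": 0,"wz": 0,"claw": 10},{"x": 4.4,"y": 0,"z": 0,"wx": 0,"wy": 0,"wz": 0,"claw": 10},{"x": 4.8,"y": 0,"z": 0,"wx": 0,"wy": 0,"wz": 0,"claw": 10}], "squeeze": 20}}

```text
clock: 4.97
position: [0.5129, 0.2097, 0.1232]
tool_rot: [3.14, -0.0, 1.881]
force: [2.3, -3.1, 3.6]
grip_width: 0.0154
```

```bash
python3 st.py
python3 - <<'E'
from workcell import bot
from h import *
f=bot.grab_frame("wrist");cv2.imwrite("pics/w5.png",cv2.resize(f["pixels"][:,:,::-1],(800,600),interpolation=cv2.INTER_CUBIC))
print(red(f))
E
```

```text
4.975 [-0.0295 -0.0288  0.1232] 0.0154 F chest [ 1.24 -3.6   3.62] [ 3.1397e+00 -4.0000e-04  1.8809e+00]
[([260, 270, 35, 46, 1442], [277.27, 293.43])]
```

View pics/w5.png

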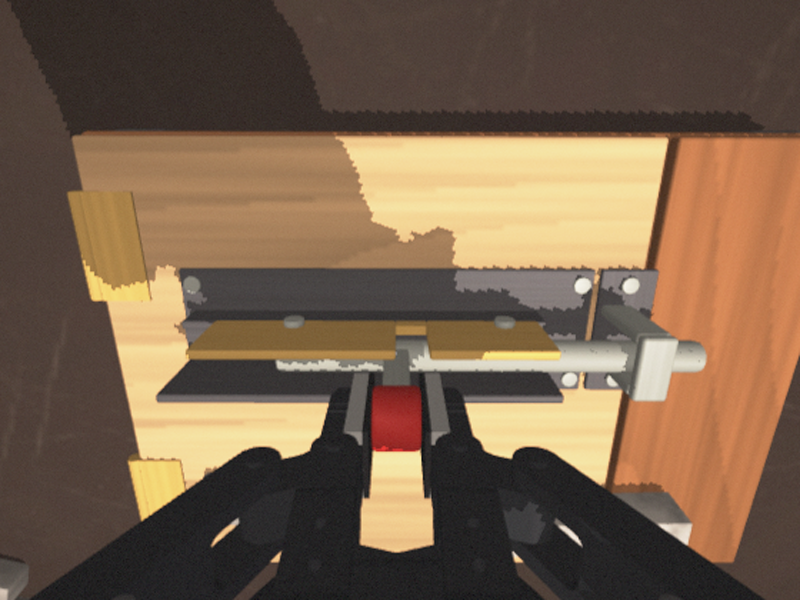

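The stem (centre at zoomed column 397) is about 5.7 mm short of the notch centre (column 412). The rod tip is already in the keeper.

Request:
{"op": "jog_arm", "data": {"increments": [{"x": 0.3,"y": 0,"z": 0,"wx": 0,"wy": 0,"wz": 0,"claw": 10},{"x": 0.57,"y": 0,"z": 0,"wx": 0,"wy": 0,"wz": 0,"claw": 10},{"x": 0.58,"y": 0,"z": 0,"wx": 0,"wy": 0,"wz": 0,"claw": 10}], "squeeze": 20}}

```text
clock: 5.4
position: [0.5108, 0.2162, 0.1232]
tool_rot: [3.14, -0.001, 1.882]
force: [1.4, 0.2, 3.6]
grip_width: 0.015
```

```bash
python3 st.py
python3 - <<'E'
from workcell import bot
from h import *
f=bot.grab_frame("wrist");im=f["pixels"][220:280,230:330,::-1];cv2.imwrite("pics/w6.png",cv2.resize(im,None,fx=7,fy=7,interpolation=cv2.INTER_NEAREST))
h=cv2.cvtColor(f["pixels"],cv2.COLOR_RGB2HSV)
for r in (249,250,251):print([int(x) for x in h[r,265:315,1]])
for r in (258,260,262,264):print(r,f["pixels"][r,262:296].mean(1).astype(int).tolist())
E
```

```text
5.4 [-0.0295 -0.022   0.1232] 0.015 F chest [ 1.38 -0.18  3.57] [ 3.1396e+00 -1.1000e-03  1.8817e+00]
[24, 25, 26, 22, 27, 26, 26, 28, 18, 28, 23, 13, 25, 23, 20, 21, 21, 24, 33, 21, 25, 27, 32, 92, 143, 143, 145, 145, 141, 147, 143, 142, 145, 140, 146, 146, 146, 145, 144, 148, 145, 142, 146, 146, 147, 146, 146, 146, 147, 142]
[30, 18, 28, 25, 27, 28, 21, 25, 28, 26, 23, 28, 23, 18, 21, 22, 27, 24, 27, 24, 24, 27, 27, 68, 145, 149, 149, 145, 144, 144, 144, 146, 143, 146, 146, 150, 146, 146, 147, 146, 147, 144, 145, 147, 143, 146, 147, 143, 143, 147]
[25, 26, 26, 25, 21, 30, 30, 26, 26, 23, 26, 26, 23, 26, 21, 26, 27, 21, 26, 25, 29, 25, 25, 38, 90, 79, 99, 99, 99, 98, 96, 99, 96, 101, 111, 99, 99, 101, 99, 99, 100, 96, 98, 96, 98, 97, 94, 100, 96, 99]
258 [184, 157, 156, 164, 191, 186, 151, 92, 95, 94, 94, 94, 94, 92, 95, 98, 97, 96, 93, 90, 91, 95, 92, 93, 120, 183, 195, 194, 194, 188, 162, 162, 173, 197]
260 [70, 67, 69, 69, 69, 68, 78, 91, 95, 95, 97, 96, 92, 98, 95, 94, 96, 95, 94, 94, 93, 92, 91, 92, 86, 75, 77, 76, 77, 77, 75, 73, 72, 76]
262 [48, 55, 52, 52, 53, 54, 76, 91, 97, 95, 96, 96, 93, 94, 95, 95, 95, 96, 95, 93, 93, 94, 95, 92, 85, 63, 51, 52, 52, 53, 52, 47, 35, 28]
264 [46, 53, 53, 53, 50, 64, 79, 96, 95, 94, 95, 99, 95, 94, 95, 94, 95, 98, 94, 96, 91, 93, 93, 92, 86, 66, 53, 50, 53, 52, 47, 44, 31, 32]
```

View pics/w6.png

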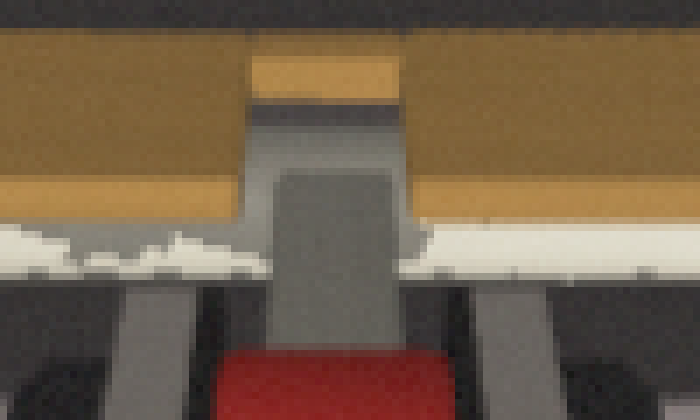

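The stem now stands inside the notch window, about 0.5 mm past centre. I'll trim back slightly and lean gently.

Request:
{"op": "jog_arm", "data": {"increments": [{"x": -0.05,"y": -0.3,"z": 0.01,"wx": 0,"wy": 0,"wz": 0,"claw": 10},{"x": -0.05,"y": -0.6,"z": 0.04,"wx": 0,"wy": 0,"wz": 0,"claw": 10},{"x": -0.05,"y": -0.75,"z": 0.06,"wx": 0,"wy": 0,"wz": 0,"claw": 10}], "squeeze": 20}}

```text
clock: 5.82
position: [0.5035, 0.2135, 0.1225]
tool_rot: [3.14, -0.001, 1.882]
force: [0.7, 2.4, -0.2]
grip_width: 0.0156
```

```bash
python3 st.py
```

```text
5.825 [-0.0373 -0.0223  0.1225] 0.0156 F chest [ 1.38  2.11 -0.24] [ 3.1398e+00 -1.4000e-03  1.8819e+00]
```

There's no resistance 7.8 mm over, only friction at 1.4 N. I'll continue a little further.

Request:
{"op": "jog_arm", "data": {"increments": [{"x": -0.02,"y": -0.1,"z": 0.02,"wx": 0,"wy": 0,"wz": 0,"claw": 10},{"x": -0.03,"y": -0.2,"z": 0.04,"wx": 0,"wy": 0,"wz": 0,"claw": 10},{"x": -0.03,"y": -0.25,"z": 0.05,"wx": 0,"wy": 0,"wz": 0,"claw": 10}], "squeeze": 20}}

```text
clock: 6.2
position: [0.5011, 0.2124, 0.122]
tool_rot: [3.14, -0.001, 1.882]
force: [2.1, 2.4, -0.2]
grip_width: 0.0155
```

```bash
python3 st.py
python3 - <<'E'
from workcell import bot
from h import *
f=bot.grab_frame("wrist");im=f["pixels"][220:280,230:330,::-1];cv2.imwrite("pics/w7.png",cv2.resize(im,None,fx=7,fy=7,interpolation=cv2.INTER_NEAREST))
print(red(f))
E
```

```text
6.2 [-0.0399 -0.0226  0.122 ] 0.0155 F chest [ 2.67  1.63 -0.18] [ 3.1399e+00 -1.4000e-03  1.8819e+00]
[([260, 271, 36, 45, 1439], [277.66, 293.43])]
```

View pics/w7.png

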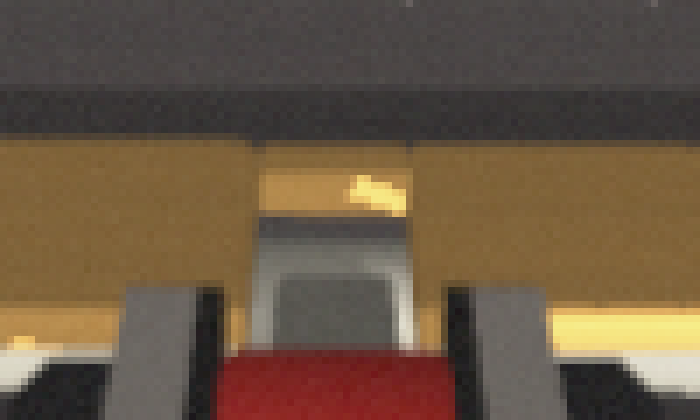

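Seen from the wrist, the stem is centred and entering the notch. Next I turn it along the arc.

Request:
{"op": "jog_arm", "data": {"increments": [{"x": 0,"y": -0.3,"z": 0.08,"wx": 0,"wy": 0,"wz": 0,"claw": 10},{"x": 0,"y": -0.65,"z": 0.18,"wx": 0,"wy": 0,"wz": 0,"claw": 10},{"x": 0,"y": -1.0,"z": 0.33,"wx": 0,"wy": 0,"wz": 0,"claw": 10},{"x": 0,"y": -1.3,"z": 0.48,"wx": 0,"wy": 0,"wz": 0,"claw": 10},{"x": 0,"y": -1.6,"z": 0.67,"wx": 0,"wy": 0,"wz": 0,"claw": 10},{"x": 0,"y": -1.6,"z": 0.67,"wx": 0,"wy": 0,"wz": 0,"claw": 10}], "squeeze": 20}}

```text
clock: 7.0
position: [0.4856, 0.2074, 0.1149]
tool_rot: [3.14, -0.001, 1.882]
force: [3.0, 4.2, -9.8]
grip_width: 0.0152
```

```bash
python3 st.py
```

```text
7.0 [-0.0562 -0.0227  0.1149] 0.0152 F chest [ 4.1   3.07 -9.77] [ 3.1401e+00 -1.3000e-03  1.8820e+00]
```

Request:
{"op": "jog_arm", "data": {"increments": [{"x": 0,"y": -0.32,"z": 0.32,"wx": 0,"wy": 0,"wz": 0,"claw": 10},{"x": 0,"y": -0.64,"z": 0.6,"wx": 0,"wy": 0,"wz": 0,"claw": 10},{"x": 0,"y": -0.9,"z": 0.87,"wx": 0,"wy": 0,"wz": 0,"claw": 10},{"x": 0,"y": -1.13,"z": 1.13,"wx": 0,"wy": 0,"wz": 0,"claw": 10},{"x": 0,"y": -1.35,"z": 1.42,"wx": 0,"wy": 0,"wz": 0,"claw": 10},{"x": 0,"y": -1.35,"z": 1.42,"wx": 0,"wy": 0,"wz": 0,"claw": 10}], "squeeze": 20}}

```text
clock: 7.75
position: [0.4727, 0.2033, 0.1004]
tool_rot: [3.14, -0.001, 1.882]
force: [1.2, 2.7, -3.6]
grip_width: 0.0154
```

```bash
python3 st.py
```

```text
7.75 [-0.0697 -0.0228  0.1004] 0.0154 F chest [ 1.95  2.18 -3.6 ] [ 3.1403e+00 -1.2000e-03  1.8820e+00]
```

Request:
{"op": "jog_arm", "data": {"increments": [{"x": 0,"y": -0.15,"z": 0.22,"wx": 0,"wy": 0,"wz": 0,"claw": 10},{"x": 0,"y": -0.27,"z": 0.42,"wx": 0,"wy": 0,"wz": 0,"claw": 10},{"x": 0,"y": -0.34,"z": 0.58,"wx": 0,"wy": 0,"wz": 0,"claw": 10},{"x": 0,"y": -0.36,"z": 0.65,"wx": 0,"wy": 0,"wz": 0,"claw": 10}], "squeeze": 20}}

```text
clock: 8.25
position: [0.47, 0.2024, 0.0946]
tool_rot: [3.138, -0.001, 1.882]
force: [0.2, 1.3, 21.1]
grip_width: 0.0155
```

```bash
python3 st.py
python3 - <<'E'
from workcell import bot
from h import *
f=bot.grab_frame("wrist");cv2.imwrite("pics/w8.png",cv2.resize(f["pixels"][:,:,::-1],(800,600),interpolation=cv2.INTER_CUBIC))
print(red(f))
E
```

```text
8.25 [-0.0725 -0.0227  0.0946] 0.0155 F chest [ 0.58  1.14 21.11] [ 3.1385e+00 -1.5000e-03  1.8818e+00]
[([260, 271, 36, 46, 1455], [277.54, 293.76])]
```

View pics/w8.png

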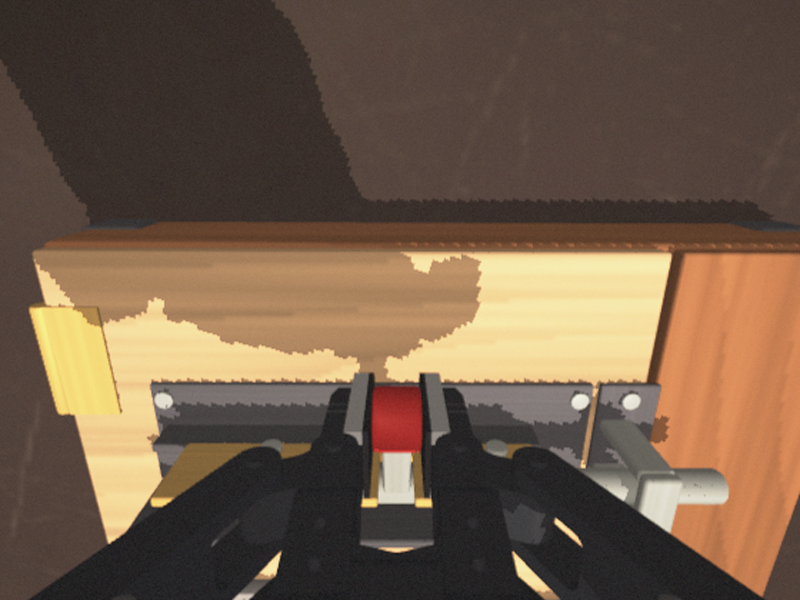

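The handle is on its end stop: contact force has risen to 21 N, at about 1.12 rad. I'll release and withdraw upwards.

Request:
{"op": "jog_arm", "data": {"increments": [{"x": 0,"y": 0,"z": 0,"wx": 0,"wy": 0,"wz": 0,"claw": 25},{"x": 0,"y": 0,"z": 0,"wx": 0,"wy": 0,"wz": 0,"claw": 40},{"x": 0,"y": 0,"z": 0,"wx": 0,"wy": 0,"wz": 0,"claw": 45},{"x": 0,"y": 0,"z": -1,"wx": 0,"wy": 0,"wz": 0,"claw": 45},{"x": 0,"y": 0,"z": -3,"wx": 0,"wy": 0,"wz": 0,"claw": 45},{"x": 0,"y": 0,"z": -6,"wx": 0,"wy": 0,"wz": 0,"claw": 45},{"x": 0,"y": 0,"z": -10,"wx": 0,"wy": 0,"wz": 0,"claw": 45},{"x": 0,"y": 0,"z": -13,"wx": 0,"wy": 0,"wz": 0,"claw": 45},{"x": 0,"y": 0,"z": -13,"wx": 0,"wy": 0,"wz": 0,"claw": 45}]}}

```text
clock: 9.43
position: [0.4705, 0.2025, 0.2272]
tool_rot: [3.134, -0.002, 1.882]
force: [0.6, 0.3, -0.2]
grip_width: 0.038
```

```bash
python3 st.py
python3 - <<'E'
from workcell import bot
from h import *
f=bot.grab_frame("wrist");cv2.imwrite("pics/w9.png",cv2.resize(f["pixels"][:,:,::-1],(800,600),interpolation=cv2.INTER_CUBIC))
r=red(f);print(r)
g=bot.grab_frame("side");r2=red(g);print(r2)
p,e=tri(f,r[0][1],g,max(r2,key=lambda a:a[0][4])[1]);l=loc(p);print("knob",l,e,"angle",np.arctan2(-.03-l[0],l[2]-.088))
for th in (.9,1.0,1.13):print(th,proj(f,w([-.03-.048*np.sin(th),-.0227,.088+.048*np.cos(th)])))
t=bot.grab_frame("top");im=t["pixels"][170:330,130:330,::-1];cv2.imwrite("pics/t9.png",cv2.resize(im,(750,600),interpolation=cv2.INTER_CUBIC))
E
```

```text
9.425 [-0.072  -0.0228  0.2272] 0.038 F chest [ 0.63  0.11 -0.2 ] [ 3.1345e+00 -2.2000e-03  1.8817e+00]
[([268, 193, 19, 24, 286], [276.67, 203.73])]
[([329, 221, 7, 6, 28], [331.89, 223.36])]
knob [-0.07346258 -0.02302648  0.1140842 ] 0.00044355061039180944 angle 1.0302643761187054
0.9 (np.float64(277.21745894234226), np.float64(211.6865677311684))
1.0 (np.float64(277.2196547036959), np.float64(206.9671605321018))
1.13 (np.float64(277.2187194145181), np.float64(201.5190130774843))
```

View pics/w9.png

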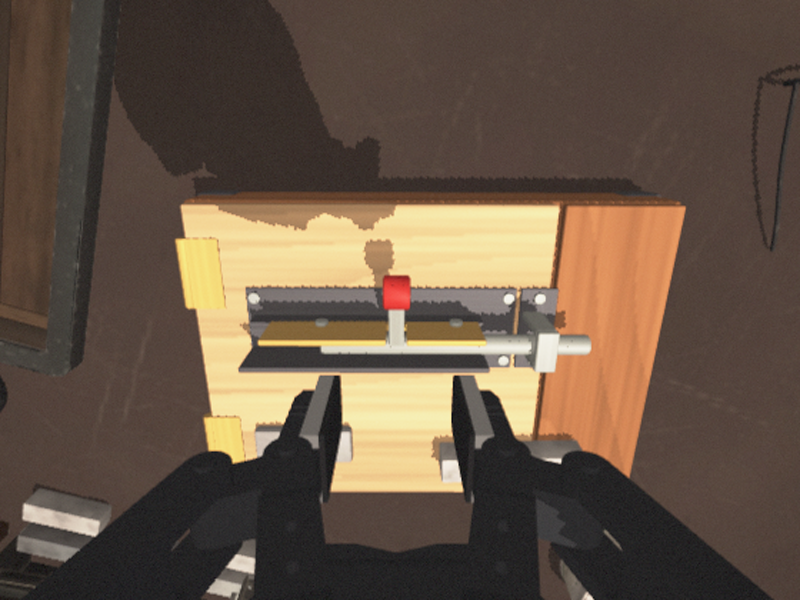

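View pics/t9.png

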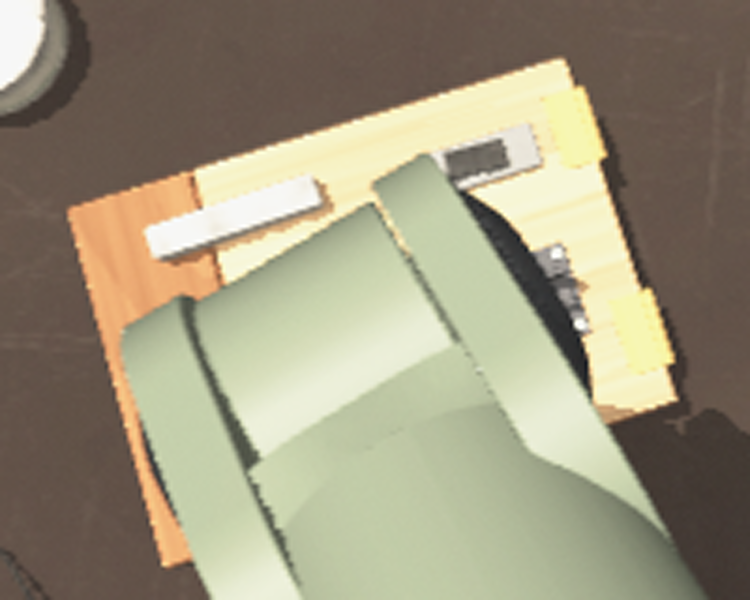

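The handle is down in the notch, with the knob at zoomed (397,293) and the rod through the keeper. Angle estimates corrected for the bias seen on the upright knob are 1.10–1.12 rad. The bar and stamp pad show at the same pixels as at the start. Handing in.

```bash
python3 - <<'E'
from workcell import bot
print(bot.job_done())
E
```

```text
the job is handed in; nothing more can be done
None
```

The hatch is locked, as far as my last checks show: the bolt is through the keeper and the handle is turned down in the notch. I handed the job in at about 9.6 s of the 72 s allowed, and it reported no verdict.

I gripped the red knob by its flat faces at 20 N and slid the bolt about 55 mm. I found the notch with the wrist camera and by feel. I then turned the handle along its arc to the end stop, let go and withdrew upwards.

**Final checks:**
- **Bolt:** it sits at chest y ≈ −23 mm, about 67 mm beyond park. The wrist picture shows the rod tip through the keeper and the stem in the notch.
- **Handle angle:** the raw figure from two camera views was 1.03 rad. The same method read the upright knob about 4 mm too high at the start, and correcting for that gives about 1.10 rad. The wrist picture alone, corrected the same way, gives about 1.12. I took the rise to 21 N at the end as the stop.
- **Forces:** sideways force on the tool was 1–3 N while I felt for the notch, and 4 N at most while turning down. The highest reading was the 21 N, straight down on the stop. These are readings between moves; the contact force between bolt and chest was never measured directly.
- **Other objects:** the metal bar looks unmoved in the top view. The stamp pad was partly hidden by the arm, but what shows has not moved. I never identified the tape measure for certain and took no after-picture of it, but the arm did not go near that end of the bench.
- **Release:** the gripper is open and well clear, with the force reading near zero.

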